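Run a mixing jar on the bench paint mixer

TASK

Stand the taller of the two white mixing jars in the mixer's socket with its lugs in the two entry slots, push it down against the spring, and turn it a quarter turn clockwise (seen from above) to its stop. The mixer only runs while the jar is kept pressed down, so finish still gripping the jar there, locked and pressed well down on the spring, and do not let go. Leave the other things on the desk as they stand.

Things in the scene. Friction and masses are not known exactly. Their poses are not given: they have to be found in the camera images.
- tall_jar: The jar to run: round white jar, smooth sides, 40 mm in diameter, 90 mm tall overall, 100 to 210 g, standing on its black collar (42 mm in diameter, the lowest 26 mm) with two bayonet lugs. Origin: centre of the underside, z up; x points along the lugs. A half turn makes no difference. Its place is swapped at random with the short jar's.
- tall_jar_top (a point): Centre of the top of the tall jar, 90 mm above its underside.
- tall_jar_lug (a point): Tip of one of the tall jar's two black lugs, 26 mm from the jar's axis along its x, 6 mm above the underside (the other is opposite). The lugs are 8 mm wide and lie between 3 and 8 mm above the underside.
- short_jar: Bystander: a mixing jar of the same make, same diameter and collar but only 62 mm tall. Leave it.
- mixer: The paint mixer, fixed: a grey round motor base, 116 mm in diameter at the foot, 82 mm at the top, 76 mm tall, with a round steel bayonet socket sunk in its top. Origin: centre of its underside, z up; -x is its front, where a low control pod (30 mm high) reaches 69 mm out. The entry slots lie at front and back, on its x axis; turned home, the lugs lie along its y axis.
- socket (a point): Centre of the socket's mouth, at the top of its steel ledge, 74 mm above the desk; axes as the mixer's. The hole between the ledges is 44 mm in diameter.
- entry (a point): Mouth of the front entry slot, 25 mm from the socket's centre at the height of the ledge's top (the other is opposite). The slots are 12 mm wide and a small raised pointer on the rim marks each. From here the lugs go down and then pass under the ledge (7 mm thick) as the jar is turned clockwise seen from above. The other way is blocked.
- locked (a point): Where one lug ends up, 25 mm from the socket's centre, a quarter turn (90 degrees) clockwise from the front entry slot, at the height of the ledge's underside, 67 mm above the desk. A solid stop just past it ends the turn; the other lug's place is opposite.
- plate (a joint): Travel of the sprung drive plate in the socket (m): 0 up (top 64 mm above the desk), 0.010 fully down. The jar's underside presses it: 4 N to start, 13 N fully down. The lugs pass under the ledge only beyond 0.005. Let go when locked, the jar rises to 0.002, into a notch above the lugs, and the mixer stops; it runs beyond 0.0065.
- bottle_a: Bystander: paint dropper bottle, 25 mm in diameter, 76 mm tall, on the desk between jars and mixer. Origin: centre of underside.
- bottle_b: Bystander: a second dropper bottle of the same size, behind the jars.
- paint_pot: Bystander: paint pot with black lid, 35 mm in diameter, 43 mm tall.
- figure: Bystander: grey model figure on a cork painting handle, 38 mm in diameter, 107 mm tall.
- rinse_pot: Bystander: empty glass rinsing cup, 72 mm in diameter, 75 mm tall.
- brush: Bystander: slim artist's brush, 180 mm long, 8 mm thick, lying on the desk between the arm and the jars.
There are look-alikes about, which are no part of the job. There is more than one size of the mixer; the one meant has the size given above. What is shaped like the tall_jar but yellow is not meant.

How it is judged:
By the outcome, as a careful person would: the job done as asked, in the order asked, and still so for the second after the job is handed in, while the arm keeps its last pose, push and grip.
It also fails if it takes over 51 s, if anything falls off the work surface, if the arm or the gripper's body presses on something with over 40 N, if the wrist force passes 120 N, or if a joint passes its speed limit or range.

ROBOT

A 6-joint arm with a two-finger parallel gripper is mounted at the origin on the work surface. World frame = base frame: x ahead of the robot, y to its left, z up, the work surface at z = 0. Lengths are in m, angles in rad, forces in N, time in s.
With the tool pointing down it reaches from about 0.35 to 0.775 m from the base axis. Payload 5.5 kg.
Tool frame: the origin (TCP) lies between the finger pads; the fingertips stand 11 mm ahead of it and the grasp point (between the pads) lies 8 mm behind it (tips_ahead is the distance from the TCP to the fingertips, in m); z points along the fingers, y is the line along which they close (so a half turn about z gives the same grasp; the last joint's range is limited). The gripper opens to 85 mm and grips with 20 to 120 N. Pads are 22 mm wide; open, the fingers measure 114 mm over their backs; the gripper's body (76 mm by 85 mm) begins 54 mm behind the grasp point. The pads swing forward as they close: fully open they stand 13 mm farther back than shut.
Start: joints at [-1.34, 0.313, 0.046, 1.304, 0, 1.431], TCP at [0.208, -0.536, 0.205] pointing down, gripper open.
Joint ranges: [-2.76, 2.76], [-0.86, 1.69], [-1.03, 1.26], [-2.2, 2.34], [-1.47, 1.5], [-3.14, 3.14]. Speed limits (rad/s): [2.57, 2.57, 3.14, 3.14, 3.14, 3.14].

INTERFACE

Orientations are given as a unit quaternion [w, x, y, z].
In Python, from workcell import * gives the robot as it stands. The module is installed in compiled form; this text tells all that it offers.
- The arm moves only by the tool jog_arm, never from a script. Its argument "moves" is a list of rows, each an object with "fingers": the closure, from 0 (fully open) to 1 (shut); "slide": the shift along the tool's x, y, z in mm, a list of three; "angular": the turn, a rotation vector about the tool's x, y, z in degrees, a list of three. A call has 1 to 10 rows; each row is the pose to reach, as a shift and turn from the pose commanded when the call began, along the tool's axes at that moment; what a row does not reach only later rows make up. A row lasts 1/12 s, in which the tool goes at most 41.7 mm and 7.16 degrees, less where a joint would pass 70% of its speed; a pose out of reach is approached as far as the arm can. A call with a gripper value outside its range is refused whole. The fingers move at their own pace and stop on an object; "squeeze" is the grip in N (left out, the last holds). Time passes only in rows, so rows that repeat a pose let the fingers close. It gives the time, the measured TCP pose, the force, the opening and the grip force at its end, in the units of the state.
- get_state(): the state, without advancing time (a new reading comes with each control period).
- read_camera(name): name is "scene" or "top" or "wrist"; returns a dict with "color" (400x640x3 uint8, red, green, blue), "fovy" (degrees; the focal length in pixels is half the picture's height over the tangent of half this angle, whatever the lens; pixels are square), "cx", "cy" (the principal point, pixels), "world_from_camera" (4x4, takes a point from camera to world coordinates); the wrist camera has in their place "tool_from_camera" (4x4, takes a point from camera to tool coordinates, whose origin is the TCP and whose axes are the flange's). Camera axes: x right, y down, z forward; pixel columns grow to the right and rows downward; lengths in m; the calibration is good to about 2 mm. A picture is of the moment at which its call begins: read the wrist's pose just before it. There is no depth.
- hand_in(): hands the job in; it is judged then, once.
Trained networks look in a picture, given as the dict that the camera call returned (one of the last four; its "shot" number tells which), for a name from the list of things; names that differ only in an ending like _2 or _b are one class to them, and where a whole thing is asked for, a point or a joint stands for the part that bears it (a point fixed in the world has none). Each returns a list of dicts, best first, with "p" (0 to 1); they miss things now and then, are a little off and sometimes report something else, mostly with a low value. They report only what shows in the picture. A call takes as long as a camera call. They do not tell look-alikes from the thing itself.
- look_for(target, picture): "point" ([column, row] in pixels, amid what is visible of it).
- tip_of(target, picture): "point" ([column, row] in pixels: a listed point, or the origin of a listed thing).
The state is a dict: "clock": time; "joint_pos": joint angles; "qvel": joint speeds; "tau": joint torques, N m; "tcp_pos": TCP position; "orientation": TCP orientation; "wrist_force": force on the tool from outside, world axes, zero at the start; "ft_torque": the same for the moment, N m; "finger_gap": finger opening in m; "grip_force": force on a finger pad.
Only numpy, scipy, OpenCV 4.12 (cv2) and the standard library are available. Lean on these libraries where they do the work, as an engineer would, in place of code of your own. Each camera call takes 0.05 s, during which the arm holds its last target. There are 200 camera calls.

## Working session

There is one attempt and no reset: what is moved stays moved. The work goes in short steps, Python scripts to look and compute and a tool call to move; the robot and the scene stay as the last step left them, time stands still between calls to the robot, and variables do not carry over. Pictures are saved under pics/ and viewed, at most 10 in all, crops included, and the job is handed in when it is done.

Besides the shell and the picture viewer there is one more tool, called after "Request:" in YAML: its name, and indented under it one key for each argument. jog_arm: Moves the arm, as the interface text tells. Its arguments: {"type":"object","properties":{"moves":{"type":"array","items":{"type":"object","properties":{"fingers":{"type":"number"},"slide":{"type":"array","items":{"type":"number"}},"angular":{"type":"array","items":{"type":"number"}}}}},"squeeze":{"type":"number"}},"required":["moves"]}

```bash
mkdir -p pics; cat > h.py <<'E'
from workcell import *
import numpy as np, cv2
from scipy.spatial.transform import Rotation as R
def quat(q): return R.from_quat([q[1],q[2],q[3],q[0]])
def cam(n):
    s=get_state(); p=read_camera(n)
    if n=="wrist":
        T=np.eye(4);T[:3,:3]=quat(s["orientation"]).as_matrix();T[:3,3]=s["tcp_pos"]
        p["W"]=T@np.array(p["tool_from_camera"])
    else: p["W"]=np.array(p["world_from_camera"])
    p["f"]=200/np.tan(np.radians(p["fovy"])/2)
    return p
def onz(p,px,z):
    d=p["W"][:3,:3]@np.array([(px[0]-p["cx"])/p["f"],(px[1]-p["cy"])/p["f"],1]);o=p["W"][:3,3]
    return o+d*(z-o[2])/d[2]
def proj(p,X):
    c=np.linalg.inv(p["W"])@np.append(X,1);return c[:2]/c[2]*p["f"]+[p["cx"],p["cy"]]
def save(p,n): cv2.imwrite(f"pics/{n}.png",p["color"][:,:,::-1])
E
python3 - <<'E'
from h import *
np.set_printoptions(precision=4,suppress=True)
s=get_state();print(s)
for n in("scene","top"):
    p=cam(n);save(p,n);print(n,p["W"][:3,3],p["f"])
    for t,z in(("tall_jar_top",.09),("tall_jar",0),("short_jar",0),("mixer",0),("socket",.074),("entry",.074),("bottle_a",0),("figure",0)):
        print(t,[(np.round(r["point"]),round(r["p"],2),onz(p,r["point"],z)[:2]) for r in tip_of(t,p)[:4]])
E
```

```text
{'clock': 0.0, 'joint_pos': array([-1.3396,  0.314 ,  0.045 ,  1.3036, -0.    ,  1.4312]), 'qvel': array([ 0.0011, -0.0007,  0.0002,  0.0007,  0.0002,  0.0004]), 'tau': array([ -0.0014, -48.0629,  29.8532,   0.0194,  -0.0001,  -0.    ]), 'tcp_pos': array([ 0.2082, -0.5354,  0.2039]), 'orientation': array([-0.0009,  0.9829,  0.1843, -0.    ]), 'wrist_force': array([-0.2441, -0.3152, -0.0496]), 'ft_torque': array([ 0.0034, -0.0658, -0.0054]), 'grip_force': 0.0, 'finger_gap': 0.0857046243276499}
scene [1.3719 0.2494 0.7338] 409.22668622808646
tall_jar_top [(array([244., 183.]), 0.91, array([ 0.5589, -0.2114])), (array([277., 187.]), 0.81, array([ 0.5475, -0.1202])), (array([183., 228.]), 0.35, array([ 0.7729, -0.2673]))]
tall_jar [(array([283., 212.]), 0.91, array([ 0.5404, -0.1082])), (array([249., 211.]), 0.76, array([ 0.568 , -0.2009]))]
short_jar [(array([218., 189.]), 0.51, array([ 0.4995, -0.3374])), (array([385., 285.]), 0.24, array([0.7165, 0.2138]))]
mixer [(array([371., 232.]), 0.8, array([0.5452, 0.1441])), (array([458., 237.]), 0.7, array([0.4954, 0.3704])), (array([373., 18
[... 1070 characters left out ...]
0.3422, 0.1162])), (array([159., 213.]), 0.79, array([0.5008, 0.3801])), (array([257., 195.]), 0.68, array([0.5443, 0.1456]))]
socket [(array([263., 279.]), 0.95, array([0.3465, 0.1193])), (array([255., 190.]), 0.85, array([0.5437, 0.14  ])), (array([142., 206.]), 0.62, array([0.5073, 0.3896]))]
entry [(array([282., 287.]), 0.92, array([0.3295, 0.079 ])), (array([156., 211.]), 0.83, array([0.496 , 0.3565])), (array([263., 192.]), 0.7, array([0.5386, 0.1233]))]
bottle_a [(array([386., 136.]), 0.64, array([ 0.6991, -0.178 ])), (array([315., 214.]), 0.62, array([0.4967, 0.0043]))]
figure [(array([234., 128.]), 0.68, array([0.7186, 0.2071])), (array([255., 187.]), 0.46, array([0.5641, 0.1502]))]
```

View pics/scene.png

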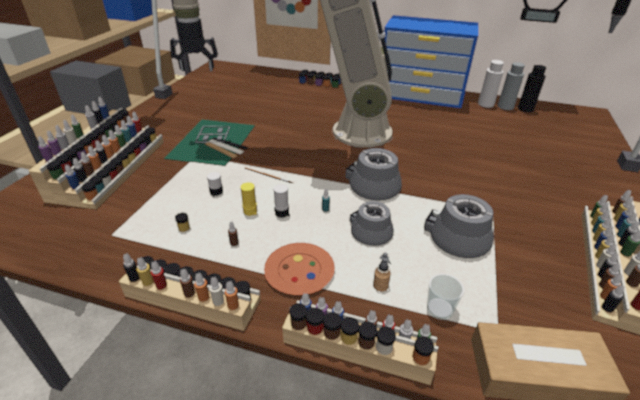

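View pics/top.png

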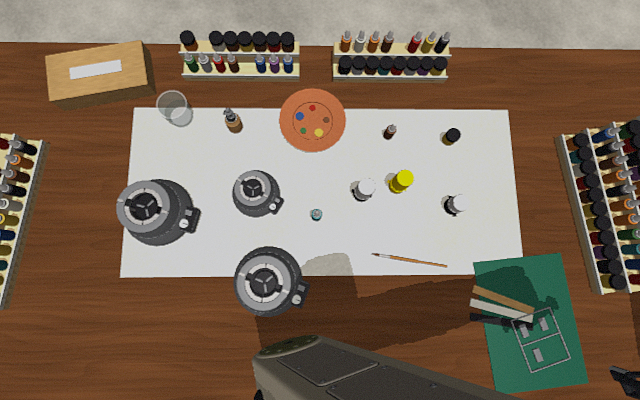

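The scene picture shows:
- **White jars:** at scene (281,200) / top (364,188), and at scene (215,184) / top (456,205). The first is visibly taller.
- **Yellow look-alike:** at scene (249,198) / top (402,180), so not meant.
- **Mixers:** at top (256,192), (268,280) and (157,212). The foot of the first is about 47 px, or about 113 mm, which fits 116 mm.

I'll check this choice in one crop.

```bash
python3 - <<'E'
from h import *
np.set_printoptions(precision=4,suppress=True)
a=cv2.imread("pics/scene.png")[150:260,200:300];b=cv2.imread("pics/scene.png")[190:260,335:410]
c=cv2.imread("pics/top.png")[160:225,225:290]
r=lambda i:cv2.resize(i,(260,400),interpolation=cv2.INTER_CUBIC) if 0 else cv2.resize(i,None,fx=380/i.shape[0],fy=380/i.shape[0],interpolation=cv2.INTER_CUBIC)
m=np.hstack([cv2.resize(r(x),None,fx=.68,fy=.68) for x in(a,b,c)]);print(m.shape);cv2.imwrite("pics/crop.png",m)
p=cam("wrist");print(np.array(p["tool_from_camera"]),p["f"])
t=cam("top")
# predicted foot outline for the 116 mm foot
for n in("top","scene"):
    t=cam(n)
    P=np.array([proj(t,[.544+.058*np.cos(u),.1445+.058*np.sin(u),0]) for u in np.linspace(0,6.28,60)]);print(n,P.min(0),P.max(0))
s=get_state();Rm=quat(s["orientation"]).as_matrix();print(Rm)
print(1000*Rm.T@(np.array([.545,-.112,.23])-s["tcp_pos"]))
E
```

```text
(258, 770, 3)
[[ 0.0005 -0.9574 -0.2887  0.0737]
 [ 1.      0.0005 -0.0001  0.0007]
 [ 0.0003 -0.2887  0.9574 -0.1691]
 [ 0.      0.      0.      1.    ]] 342.1543035028965
top [233.5812 172.4049] [281.1781 218.9386]
scene [349.2306 217.4763] [392.6346 246.4431]
[[ 0.932   0.3624  0.    ]
 [ 0.3624 -0.932  -0.0002]
 [-0.      0.0002 -1.    ]]
[ 467.3933 -273.188   -25.2064]
```

View pics/crop.png

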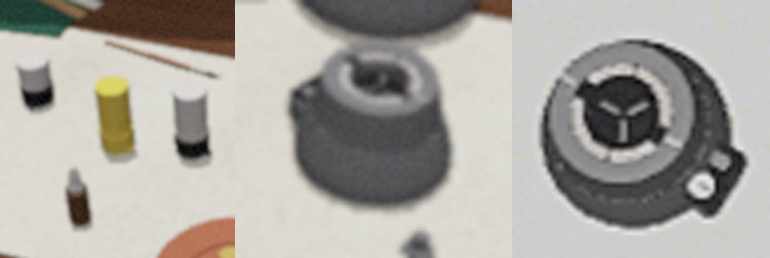

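The crop confirms the choice: the tall white jar is at right, and the small mixer's foot outline matches the 116 mm prediction. Moving above the jar.

Request:
jog_arm:
  moves:
    - {"slide": [467, -273, -25], "fingers": 0}
    - {"slide": [467, -273, -25], "fingers": 0}
    - {"slide": [467, -273, -25], "fingers": 0}
    - {"slide": [467, -273, -25], "fingers": 0}
    - {"slide": [467, -273, -25], "fingers": 0}
    - {"slide": [467, -273, -25], "fingers": 0}
    - {"slide": [467, -273, -25], "fingers": 0}
    - {"slide": [467, -273, -25], "fingers": 0}
    - {"slide": [467, -273, -25], "fingers": 0}
    - {"slide": [467, -273, -25], "fingers": 0}

```text
schema error: expected keys fingers, slide, angular
```

Request:
jog_arm:
  moves:
    - {"slide": [107, -63, -6], "fingers": 0}
    - {"slide": [107, -63, -6], "fingers": 0}
    - {"slide": [107, -63, -6], "fingers": 0}
    - {"slide": [107, -63, -6], "fingers": 0}

```text
schema error: expected keys fingers, slide, angular
```

```bash
python3 - <<'E'
from h import *
np.set_printoptions(precision=4,suppress=True)
s=get_state();print(s["clock"],s["joint_pos"],s["tcp_pos"],s["orientation"])
p=cam("wrist");cv2.imwrite("pics/w1.png",p["color"][:,:,::-1])
for t,z in(("tall_jar_top",.09),("tall_jar",0),("tall_jar_lug",.006),("bottle_a",0)):
    print(t,[(np.round(r["point"]),round(r["p"],2),onz(p,r["point"],z)[:2]) for r in tip_of(t,p)[:4]])
E
```

```text
1.1 [-1.3396  0.3132  0.0461  1.3036  0.      1.4312] [ 0.2084 -0.536   0.2048] [0.0001 0.9829 0.1843 0.    ]
tall_jar_top []
tall_jar []
tall_jar_lug []
bottle_a []
```

View pics/w1.png

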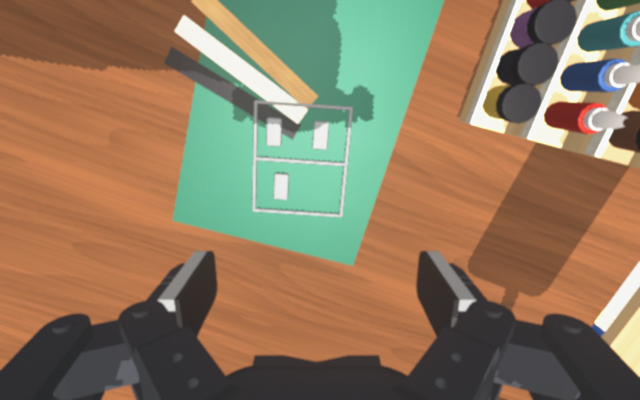

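The moves were refused because every row needs all three keys. The wrist picture shows the green mat at the start pose, with the fingers at (190,290) and (445,290). Sending the moves again with all keys.

Request:
jog_arm:
  moves:
    - {"slide": [467, -273, -25], "angular": [0, 0, 0], "fingers": 0}
    - {"slide": [467, -273, -25], "angular": [0, 0, 0], "fingers": 0}
    - {"slide": [467, -273, -25], "angular": [0, 0, 0], "fingers": 0}
    - {"slide": [467, -273, -25], "angular": [0, 0, 0], "fingers": 0}
    - {"slide": [467, -273, -25], "angular": [0, 0, 0], "fingers": 0}
    - {"slide": [467, -273, -25], "angular": [0, 0, 0], "fingers": 0}
    - {"slide": [467, -273, -25], "angular": [0, 0, 0], "fingers": 0}
    - {"slide": [467, -273, -25], "angular": [0, 0, 0], "fingers": 0}
    - {"slide": [467, -273, -25], "angular": [0, 0, 0], "fingers": 0}
    - {"slide": [467, -273, -25], "angular": [0, 0, 0], "fingers": 0}

```text
clock: 2.18
tcp_pos: [0.4681, -0.2082, 0.2245]
orientation: [0.0, 0.983, 0.184, 0.0]
wrist_force: [0.4, -0.4, -0.3]
finger_gap: 0.085
grip_force: 0.0
```

```bash
python3 - <<'E'
from h import *
np.set_printoptions(precision=4,suppress=True)
s=get_state();print(s["clock"],s["tcp_pos"],s["joint_pos"])
Rm=quat(s["orientation"]).as_matrix();print(1000*Rm.T@(np.array([.545,-.112,.23])-s["tcp_pos"]))
E
```

```text
2.1833 [ 0.4681 -0.2082  0.2245] [-0.5752  0.1854 -0.0737  1.3109 -0.0001  2.1958]
[106.4937 -61.7937  -5.5465]
```

Request:
jog_arm:
  moves:
    - {"slide": [106, -62, -6], "angular": [0, 0, 0], "fingers": 0}
    - {"slide": [106, -62, -6], "angular": [0, 0, 0], "fingers": 0}
    - {"slide": [106, -62, -6], "angular": [0, 0, 0], "fingers": 0}
    - {"slide": [106, -62, -6], "angular": [0, 0, 0], "fingers": 0}

```text
clock: 2.52
tcp_pos: [0.5471, -0.1084, 0.2302]
orientation: [-0.001, 0.982, 0.188, 0.001]
wrist_force: [-1.1, -0.6, 0.3]
finger_gap: 0.0859
grip_force: 0.0
```

```bash
python3 - <<'E'
from h import *
np.set_printoptions(precision=4,suppress=True)
s=get_state();print(s["clock"],s["joint_pos"],s["tcp_pos"],s["orientation"])
p=cam("wrist");cv2.imwrite("pics/w2.png",p["color"][:,:,::-1])
for t,z in(("tall_jar_top",.09),("tall_jar",0),("tall_jar_lug",.006),("bottle_a",0)):
    print(t,[(np.round(r["point"]),round(r["p"],2),onz(p,r["point"],z)[:2]) for r in tip_of(t,p)[:4]])
E
```

```text
2.5167 [-0.341   0.2718  0.0514  1.3485  0.0024  2.4228] [ 0.5471 -0.1084  0.2302] [-0.0005  0.9822  0.1878  0.0014]
tall_jar_top [(array([319., 175.]), 0.86, array([ 0.5458, -0.1122])), (array([412., 187.]), 0.65, array([ 0.567 , -0.1977])), (array([317., 156.]), 0.34, array([ 0.5615, -0.1042]))]
tall_jar [(array([314., 156.]), 0.9, array([ 0.5451, -0.1066]))]
tall_jar_lug [(array([335., 168.]), 0.94, array([ 0.5415, -0.1346])), (array([380., 150.]), 0.6, array([ 0.5809, -0.1743]))]
bottle_a [(array([211., 162.]), 0.91, array([0.4926, 0.0046])), (array([432.,  52.]), 0.87, array([ 0.699 , -0.1841]))]
```

View pics/w2.png

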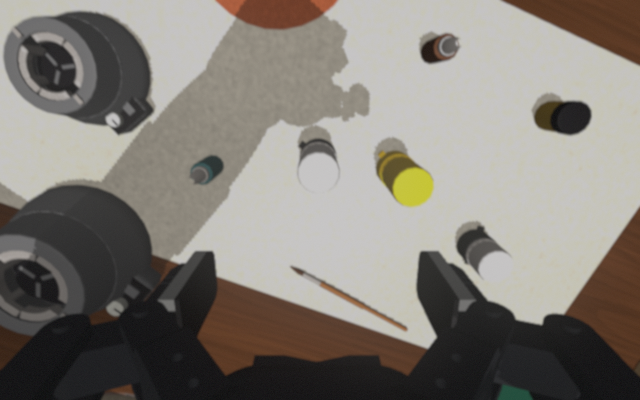

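The wrist picture shows the tall jar at (318,170), the yellow one at (405,180), the short one at (485,250), and the mixer at top left, (50,62). I'll measure the lugs in a close crop.

```bash
python3 - <<'E'
from h import *
np.set_printoptions(precision=4,suppress=True)
i=cv2.imread("pics/w2.png")[105:215,270:370];cv2.imwrite("pics/c2.png",cv2.resize(i,None,fx=5,fy=5,interpolation=cv2.INTER_CUBIC))
s=get_state();Rm=quat(s["orientation"]).as_matrix();print(1000*Rm.T@(np.array([.545,.144,.27])-s["tcp_pos"]))
E
```

```text
[  95.3896 -240.3217  -40.1291]
```

View pics/c2.png

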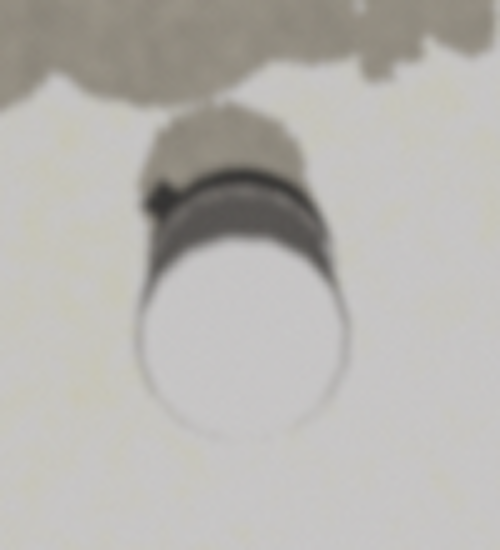

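The lug shows at crop (155,204), i.e. picture (301,146), and the jar's top is centred at (318.6,172.6). I'll take a look above the mixer while turning the wrist to the grasp heading.

Request:
jog_arm:
  moves:
    - {"slide": [95, -240, -40], "angular": [0, 0, -129], "fingers": 0}
    - {"slide": [95, -240, -40], "angular": [0, 0, -129], "fingers": 0}
    - {"slide": [95, -240, -40], "angular": [0, 0, -129], "fingers": 0}
    - {"slide": [95, -240, -40], "angular": [0, 0, -129], "fingers": 0}
    - {"slide": [95, -240, -40], "angular": [0, 0, -129], "fingers": 0}
    - {"slide": [95, -240, -40], "angular": [0, 0, -129], "fingers": 0}
    - {"slide": [95, -240, -40], "angular": [0, 0, -129], "fingers": 0}
    - {"slide": [95, -240, -40], "angular": [0, 0, -129], "fingers": 0}
    - {"slide": [95, -240, -40], "angular": [0, 0, -129], "fingers": 0}
    - {"slide": [95, -240, -40], "angular": [0, 0, -129], "fingers": 0}

```text
clock: 3.6
tcp_pos: [0.5449, 0.1432, 0.2702]
orientation: [0.0, 0.688, 0.726, -0.0]
wrist_force: [-0.3, -0.2, 0.5]
finger_gap: 0.0856
grip_force: 0.0
```

Request:
jog_arm:
  moves:
    - {"slide": [0, 0, 0], "angular": [0, 0, -57], "fingers": 0}
    - {"slide": [0, 0, 0], "angular": [0, 0, -57], "fingers": 0}
    - {"slide": [0, 0, 0], "angular": [0, 0, -57], "fingers": 0}
    - {"slide": [0, 0, 0], "angular": [0, 0, -57], "fingers": 0}
    - {"slide": [0, 0, 0], "angular": [0, 0, -57], "fingers": 0}
    - {"slide": [0, 0, 0], "angular": [0, 0, -57], "fingers": 0}
    - {"slide": [0, 0, 0], "angular": [0, 0, -57], "fingers": 0}
    - {"slide": [0, 0, 0], "angular": [0, 0, -57], "fingers": 0}
    - {"slide": [0, 0, 0], "angular": [0, 0, -57], "fingers": 0}
    - {"slide": [0, 0, 0], "angular": [0, 0, -57], "fingers": 0}

```text
clock: 4.43
tcp_pos: [0.5451, 0.1428, 0.2701]
orientation: [0.0, 0.263, 0.965, -0.0]
wrist_force: [0.0, -0.1, -0.1]
finger_gap: 0.0853
grip_force: 0.0
```

```bash
python3 - <<'E'
from h import *
np.set_printoptions(precision=4,suppress=True)
# lug from the w2 shot
p=cam("wrist");
def at(pos,q):
    T=np.eye(4);T[:3,:3]=quat(q).as_matrix();T[:3,3]=pos;o=dict(p);o["W"]=T@np.array(p["tool_from_camera"]);return o
o=at([.5471,-.1084,.2302],[-.0005,.9822,.1878,.0014])
a=onz(o,[318.6,172.6],.09);b=onz(o,[301.3,145.8],.0055);print("top",a,"lug",b,np.degrees(np.arctan2(*(b-a)[1::-1])),np.linalg.norm((b-a)[:2]))
s=get_state();print(s["clock"],s["joint_pos"],s["tcp_pos"],s["orientation"],s["qvel"])
p=cam("wrist");save(p,"w3_full")
for t,z in(("socket",.074),("entry",.074),("locked",.067),("mixer",0)):
    print(t,[(np.round(r["point"]),round(r["p"],2),onz(p,r["point"],z)[:2]) for r in tip_of(t,p)[:4]])
c=proj(p,[.545,.144,.074]);x,y=np.clip((c-[100,75]).astype(int),0,[440,250]);print("crop",x,y)
i=cv2.imread("pics/w3_full.png")[y:y+150,x:x+200];cv2.imwrite("pics/c3.png",cv2.resize(i,None,fx=4,fy=4,interpolation=cv2.INTER_CUBIC))
import pickle;pickle.dump({k:p[k] for k in("W","f","cx","cy")},open("p3.pkl","wb"))
E
```

```text
top [ 0.547  -0.1104  0.09  ] lug [ 0.5508 -0.0878  0.0055] 80.4935663053519 0.022828885277078652
4.4833 [ 0.1144  0.2826  0.1627  1.4508 -0.0001  0.6457] [0.5451 0.1431 0.2701] [ 0.      0.2625  0.9649 -0.0001] [ 0.0089  0.0026  0.0036  0.0012  0.0003 -0.0083]
socket [(array([320., 159.]), 0.58, array([0.5464, 0.1463]))]
entry [(array([296., 157.]), 0.85, array([0.532 , 0.1253])), (array([478.,   4.]), 0.8, array([0.4931, 0.3525]))]
locked [(array([322., 134.]), 0.78, array([0.5248, 0.1621])), (array([143., 244.]), 0.32, array([ 0.5299, -0.0879]))]
mixer [(array([318., 148.]), 0.97, array([0.5459, 0.1449])), (array([470.,  13.]), 0.7, array([0.499 , 0.3755])), (array([205.,   8.]), 0.63, array([0.3395, 0.1139]))]
crop 217 84
```

View pics/c3.png

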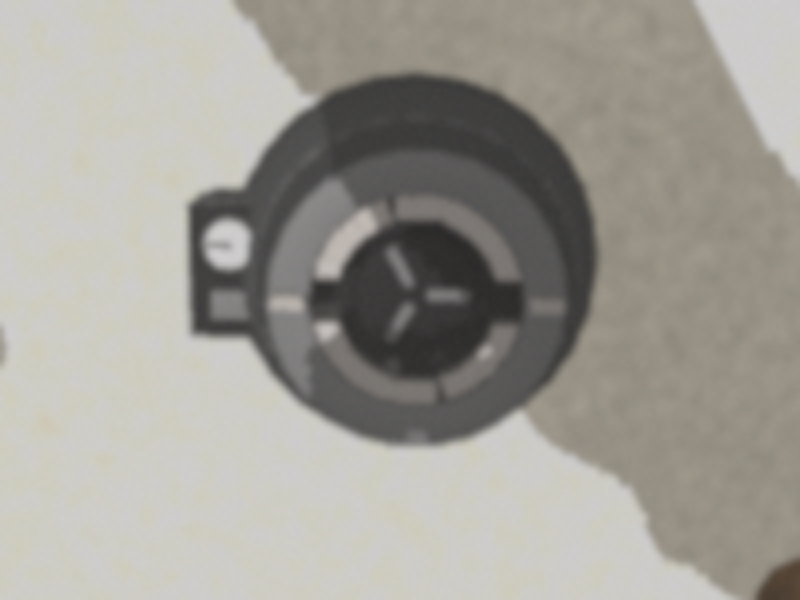

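The crop shows the socket centred at crop (417,300), which is picture (321,159). The pointers are at crop (285,304) and (548,305), so the slot axis runs nearly along image x, with the pod (front) at left.

```bash
python3 - <<'E'
from h import *
import pickle
np.set_printoptions(precision=4,suppress=True)
p=pickle.load(open("p3.pkl","rb"))
f=lambda c,z:onz(p,[217+c[0]/4,84+c[1]/4],z)
print("ring",f((417,299),.074),[f((312,299),.074),f((522,299),.074),f((417,193),.074),f((417,404),.074)])
a,b=f((285,304),.076),f((548,305),.076);print("ptr",a,b,(a+b)/2,np.degrees(np.arctan2(*(b-a)[1::-1])))
a,b=f((326,299),.074),f((505,302),.074);print("slot",a,b,(a+b)/2,np.degrees(np.arctan2(*(b-a)[1::-1])))
s=get_state();Rm=quat(s["orientation"]).as_matrix();print(1000*Rm.T@(np.array([.546,-.110,.24])-s["tcp_pos"]))
E
```

```text
ring [0.5469 0.1479 0.074 ] [array([0.5325, 0.1234, 0.074 ]), array([0.5613, 0.1724, 0.074 ]), array([0.5223, 0.1622, 0.074 ]), array([0.5724, 0.1331, 0.074 ])]
ptr [0.5297 0.1167 0.076 ] [0.5658 0.1777 0.076 ] [0.5478 0.1472 0.076 ] 59.372894239213664
slot [0.5344 0.1266 0.074 ] [0.5597 0.168  0.074 ] [0.5471 0.1473 0.074 ] 58.619853446799205
[-128.6925 -219.157    30.0517]
```

Request:
jog_arm:
  moves:
    - {"slide": [-129, -219, 30], "angular": [0, 0, 0], "fingers": 0}
    - {"slide": [-129, -219, 30], "angular": [0, 0, 0], "fingers": 0}
    - {"slide": [-129, -219, 30], "angular": [0, 0, 0], "fingers": 0}
    - {"slide": [-129, -219, 30], "angular": [0, 0, 0], "fingers": 0}
    - {"slide": [-129, -219, 30], "angular": [0, 0, 0], "fingers": 0}
    - {"slide": [-129, -219, 30], "angular": [0, 0, 0], "fingers": 0}
    - {"slide": [-129, -219, 30], "angular": [0, 0, 0], "fingers": 0}
    - {"slide": [-129, -219, 30], "angular": [0, 0, 0], "fingers": 0}
    - {"slide": [-129, -219, 30], "angular": [0, 0, 0], "fingers": 0}

```text
clock: 5.48
tcp_pos: [0.5465, -0.1098, 0.2399]
orientation: [-0.0, 0.261, 0.965, 0.0]
wrist_force: [0.8, 0.4, 0.0]
finger_gap: 0.0851
grip_force: 0.0
```

```bash
python3 - <<'E'
from h import *
np.set_printoptions(precision=4,suppress=True)
s=get_state();print(s["clock"],s["tcp_pos"],s["orientation"],s["joint_pos"])
p=cam("wrist");save(p,"w4_full")
for t,z in(("tall_jar_top",.09),("tall_jar",0),("tall_jar_lug",.006)):
    print(t,[(np.round(r["point"]),round(r["p"],2),onz(p,r["point"],z)[:2]) for r in tip_of(t,p)[:4]])
c=proj(p,[.546,-.110,.05]);x,y=(c-[60,50]).astype(int);print("crop",x,y)
i=cv2.imread("pics/w4_full.png")[y:y+100,x:x+120];cv2.imwrite("pics/c4.png",cv2.resize(i,None,fx=5,fy=5,interpolation=cv2.INTER_CUBIC))
import pickle;pickle.dump({k:p[k] for k in("W","f","cx","cy")},open("p4.pkl","wb"))
E
```

```text
5.4833 [ 0.5465 -0.1098  0.2399] [-0.0003  0.2607  0.9654  0.0003] [-0.3426  0.2723  0.0756  1.3748  0.0005  0.1849]
tall_jar_top [(array([375.,  62.]), 0.64, array([ 0.4899, -0.0174])), (array([316., 172.]), 0.57, array([ 0.5491, -0.1117]))]
tall_jar [(array([314., 154.]), 0.78, array([ 0.546 , -0.1137])), (array([262., 203.]), 0.56, array([ 0.5677, -0.2009])), (array([328., 276.]), 0.52, array([ 0.6993, -0.1811])), (array([229., 320.]), 0.36, array([ 0.6895, -0.3356]))]
tall_jar_lug [(array([281., 202.]), 0.78, array([ 0.5777, -0.1785])), (array([297., 161.]), 0.63, array([ 0.5428, -0.1342]))]
crop 256 110
```

View pics/c4.png

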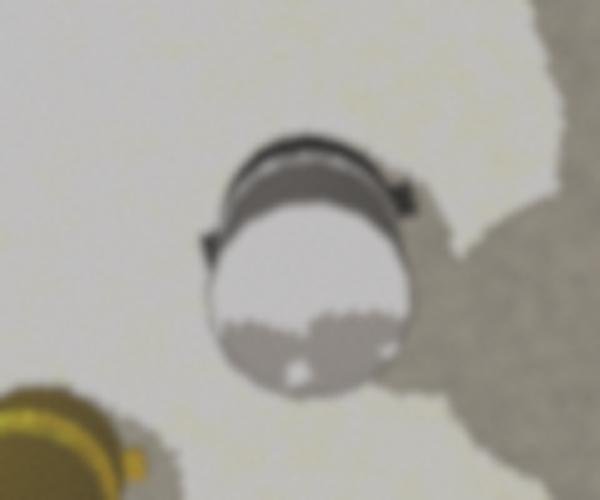

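The crop shows both lugs, with tips at about crop (415,196) and (202,242). The jar top is centred at (310,301).

```bash
python3 - <<'E'
from h import *
import pickle
np.set_printoptions(precision=4,suppress=True)
p=pickle.load(open("p4.pkl","rb"))
f=lambda c,z:onz(p,[256+c[0]/5,110+c[1]/5],z)
print("top",f((310,301),.09))
for u,v in(((415,196),(202,242)),((410,198),(207,247))):
    a,b=f(u,.0055),f(v,.0055);print("lugs",a,b,(a+b)/2,np.linalg.norm(a-b),np.degrees(np.arctan2(*(a-b)[1::-1])))
s=get_state();Rm=quat(s["orientation"]).as_matrix();print(Rm[:,0],1000*Rm.T@(np.array([.5465,-.1108,.057])-s["tcp_pos"]))
E
```

```text
top [ 0.5481 -0.1091  0.09  ]
lugs [ 0.5556 -0.0842  0.0055] [ 0.5397 -0.1337  0.0055] [ 0.5477 -0.109   0.0055] 0.051932732745715283 72.11007198475802
lugs [ 0.5555 -0.0855  0.0055] [ 0.5413 -0.1333  0.0055] [ 0.5484 -0.1094  0.0055] 0.049803905738039125 73.51482907387722
[-0.866   0.5    -0.0005] [ -0.8914  -2.4893 183.4404]
```

Request:
jog_arm:
  moves:
    - {"slide": [-1, 1, 100], "angular": [0, 0, 0], "fingers": 0}
    - {"slide": [-1, 1, 100], "angular": [0, 0, 0], "fingers": 0}
    - {"slide": [-1, 1, 125], "angular": [0, 0, 0], "fingers": 0}
    - {"slide": [-1, 1, 145], "angular": [0, 0, 0], "fingers": 0}
    - {"slide": [-1, 1, 165], "angular": [0, 0, 0], "fingers": 0}
    - {"slide": [-1, 1, 183], "angular": [0, 0, 0], "fingers": 0}
    - {"slide": [-1, 1, 183], "angular": [0, 0, 0], "fingers": 0}
    - {"slide": [-1, 1, 183], "angular": [0, 0, 0], "fingers": 0.3}
    - {"slide": [-1, 1, 183], "angular": [0, 0, 0], "fingers": 0.4}
  squeeze: 40

```text
clock: 6.43
tcp_pos: [0.549, -0.1089, 0.0583]
orientation: [0.001, 0.259, 0.966, -0.0]
wrist_force: [-0.5, 0.2, -0.4]
finger_gap: 0.0637
grip_force: 0.0
```

Request:
jog_arm:
  moves:
    - {"slide": [0, 0, 0], "angular": [0, 0, 0], "fingers": 0.5}
    - {"slide": [0, 0, 0], "angular": [0, 0, 0], "fingers": 0.6}
    - {"slide": [0, 0, 0], "angular": [0, 0, 0], "fingers": 1}
    - {"slide": [0, 0, 0], "angular": [0, 0, 0], "fingers": 1}
    - {"slide": [0, 0, 0], "angular": [0, 0, 0], "fingers": 1}
    - {"slide": [0, 0, 0], "angular": [0, 0, 0], "fingers": 1}
    - {"slide": [0, 0, 0], "angular": [0, 0, 0], "fingers": 1}
  squeeze: 60

```text
clock: 7.02
tcp_pos: [0.5495, -0.11, 0.0593]
orientation: [0.002, 0.26, 0.966, -0.0]
wrist_force: [-0.7, 0.4, 4.8]
finger_gap: 0.0358
grip_force: 59.2
```

```bash
python3 - <<'E'
from h import *
np.set_printoptions(precision=4,suppress=True)
s=get_state();print(s)
p=cam("wrist");save(p,"w5")
for n in("scene","top"):
    q=cam(n);print(n,[(np.round(r["point"]),round(r["p"],2),onz(q,r["point"],.09)[:2]) for r in tip_of("tall_jar_top",q)[:3]])
E
```

```text
{'clock': 7.0167, 'joint_pos': array([-0.3408,  0.3673, -0.2471,  0.9525,  0.0002,  0.1852]), 'qvel': array([-0.0004, -0.0008,  0.0003,  0.0002, -0.    , -0.0005]), 'tau': array([ -0.1291, -44.9077,  25.2035,  -0.3932,  -0.1094,   0.0127]), 'tcp_pos': array([ 0.5495, -0.11  ,  0.0593]), 'orientation': array([ 0.0019,  0.26  ,  0.9656, -0.0001]), 'wrist_force': array([-0.7174,  0.3872,  4.7864]), 'ft_torque': array([ 0.2073,  0.121 , -0.004 ]), 'grip_force': 59.24570918083191, 'finger_gap': 0.03581061243800035}
scene [(array([275., 184.]), 0.97, array([ 0.5375, -0.1286])), (array([246., 184.]), 0.92, array([ 0.5609, -0.2054]))]
top []
```

View pics/w5.png

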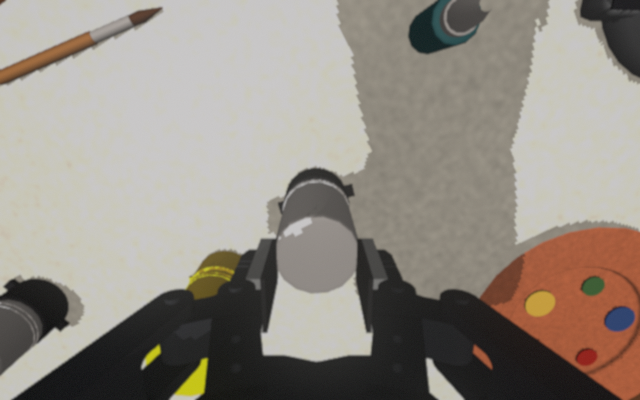

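The picture shows the jar between the pads, with its top centred at about (317,253) and the lugs at (285,205) and (347,188). I'll check how far it sits off the tool axis.

```bash
python3 - <<'E'
from h import *
np.set_printoptions(precision=4,suppress=True)
s=get_state();p=cam("wrist")
for z in(.09,.045,0): print(proj(p,[s["tcp_pos"][0],s["tcp_pos"][1],z]))
Rm=quat(s["orientation"]).as_matrix();print(Rm)
t=[onz(p,(317,253),.09),onz(p,(349,189),.0055),onz(p,(284,207),.0055)]
for q in t: print(q,1000*Rm.T@(q-s["tcp_pos"]))
a,b=t[1:];print(np.linalg.norm(a-b),np.degrees(np.arctan2(*(a-b)[1::-1])))
print([(r["point"],r["p"]) for r in tip_of("tall_jar_top",p)],[(r["point"],r["p"]) for r in tip_of("tall_jar_lug",p)])
E
```

```text
[316.8419 258.9138]
[316.6842 221.4835]
[316.5831 197.5036]
[[-0.8648  0.5021  0.0038]
 [ 0.5021  0.8648 -0.0012]
 [-0.0038  0.0009 -1.    ]]
[ 0.547  -0.1085  0.09  ] [  2.8138   0.0955 -30.7368]
[ 0.5538 -0.087   0.0055] [ 8.0392 21.926  53.7634]
[ 0.5427 -0.132   0.0055] [ -4.9057 -22.5075  53.7733]
0.04628066384239648 76.10158800760165
[([314.4, 256.6], 0.9), ([182.2, 369.3], 0.63)] [([278.0, 205.2], 0.84)]
```

Jar held, about 2 mm toward tool +x. Lifting and carrying it above the socket with a 14° clockwise turn.

Request:
jog_arm:
  moves:
    - {"slide": [0, 0, -35], "angular": [0, 0, 0], "fingers": 1}
    - {"slide": [0, 0, -70], "angular": [0, 0, 0], "fingers": 1}
    - {"slide": [5, 9, -100], "angular": [0, 0, 0], "fingers": 1}
    - {"slide": [20, 34, -105], "angular": [0, 0, 3], "fingers": 1}
    - {"slide": [38, 65, -105], "angular": [0, 0, 6], "fingers": 1}
    - {"slide": [56, 96, -105], "angular": [0, 0, 10], "fingers": 1}
    - {"slide": [75, 128, -105], "angular": [0, 0, 14], "fingers": 1}
    - {"slide": [93, 159, -105], "angular": [0, 0, 14], "fingers": 1}
    - {"slide": [110, 188, -105], "angular": [0, 0, 14], "fingers": 1}
    - {"slide": [122, 208, -105], "angular": [0, 0, 14], "fingers": 1}

```text
clock: 8.25
tcp_pos: [0.5467, 0.1345, 0.1629]
orientation: [0.0, 0.375, 0.927, 0.001]
wrist_force: [0.9, -0.5, -1.5]
finger_gap: 0.0361
grip_force: 60.1
```

Request:
jog_arm:
  moves:
    - {"slide": [4, 14, 0], "angular": [0, 0, 0], "fingers": 1}
    - {"slide": [4, 14, 0], "angular": [0, 0, 0], "fingers": 1}
    - {"slide": [4, 14, 0], "angular": [0, 0, 0], "fingers": 1}
    - {"slide": [4, 14, 0], "angular": [0, 0, 0], "fingers": 1}

```text
clock: 8.58
tcp_pos: [0.5537, 0.1439, 0.1622]
orientation: [0.0, 0.376, 0.927, -0.0]
wrist_force: [0.0, 0.2, -0.8]
finger_gap: 0.0357
grip_force: 60.1
```

```bash
python3 - <<'E'
from h import *
import pickle
np.set_printoptions(precision=4,suppress=True)
s=get_state();print(s["clock"],s["tcp_pos"],s["orientation"],s["wrist_force"],s["finger_gap"],s["joint_pos"])
p=cam("wrist");save(p,"w6")
Rm=quat(s["orientation"]).as_matrix();print(Rm)
for n,X in(("socket",[.547,.1472,.074]),("ptrF",[.5297,.1167,.076]),("ptrB",[.5658,.1777,.076])): print(n,proj(p,X))
i=p["color"][100:310,180:460,::-1];cv2.imwrite("pics/c6.png",cv2.resize(i,None,fx=2.8,fy=2.8,interpolation=cv2.INTER_CUBIC))
pickle.dump({k:p[k] for k in("W","f","cx","cy")},open("p6.pkl","wb"))
E
```

```text
8.5833 [0.5537 0.1439 0.1622] [ 0.0001  0.3759  0.9267 -0.0002] [ 0.0098  0.1759 -0.7554] 0.035691834162391495 [ 0.1142  0.3227 -0.0455  1.2027 -0.0005  0.8849]
[[-0.7175  0.6966  0.    ]
 [ 0.6966  0.7175 -0.0005]
 [-0.0003 -0.0003 -1.    ]]
socket [313.5322 177.6628]
ptrF [269.8785 189.2926]
ptrB [359.3178 168.4828]
```

View pics/c6.png

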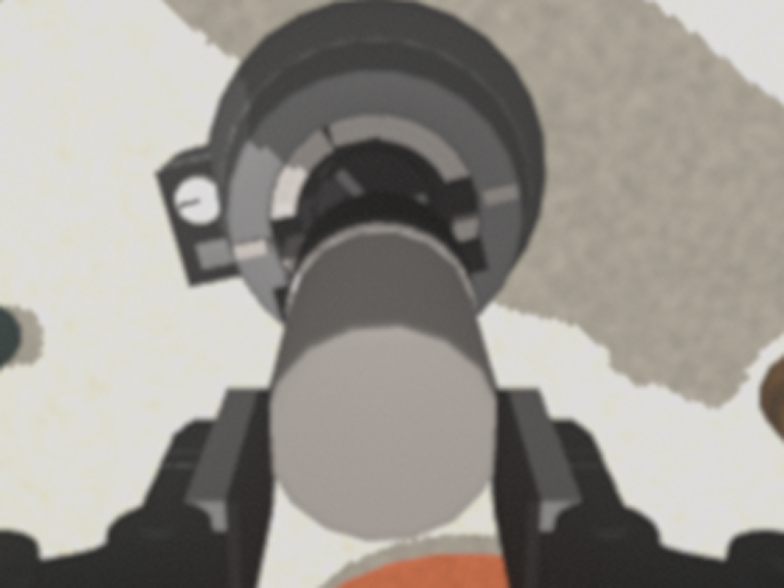

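The crop shows the pointers at crop (251,250) and (500,195), and the jar's lugs at (282,302) and (480,255). The two lines are almost parallel.

```bash
python3 - <<'E'
from h import *
import pickle
np.set_printoptions(precision=4,suppress=True)
p=pickle.load(open("p6.pkl","rb"));s=get_state();Rm=quat(s["orientation"]).as_matrix();t=s["tcp_pos"]
f=lambda c,z:onz(p,[180+c[0]/2.8,100+c[1]/2.8],z)
ang=lambda a,b:np.degrees(np.arctan2(*(a-b)[1::-1]))
a,b=f((500,195),.076),f((251,250),.076);m=(a+b)/2;print("ptr",m,np.linalg.norm(a-b),ang(a,b))
c,d=f((482,255),.1084),f((280,303),.1084);n=(c+d)/2;print("lug",n,np.linalg.norm(c-d),ang(c,d))
e=f((384,433),.193);print("top",e)
for v in(n,e): print("tool",1000*Rm.T@(v-t), "move",1000*Rm.T@(m-v))
E
```

```text
ptr [0.5478 0.1466 0.076 ] 0.07032847419884311 58.72761240601275
lug [0.5532 0.1438 0.1084] 0.05093348097973593 59.90910818423954
top [0.5525 0.1455 0.193 ]
tool [ 0.5458 -0.1934 53.7707] move [ 5.8122 -1.6623 32.3993]
tool [  2.2142   0.5674 -30.83  ] move [  4.1437  -2.4231 117.    ]
```

Image budget is spent, so from here I work by numbers and force. Centring now, then going down to just above the ledge.

Request:
jog_arm:
  moves:
    - {"slide": [5, -2, 0], "angular": [0, 0, 1], "fingers": 1}
    - {"slide": [5, -2, 10], "angular": [0, 0, 1], "fingers": 1}
    - {"slide": [5, -2, 20], "angular": [0, 0, 1], "fingers": 1}
    - {"slide": [5, -2, 22], "angular": [0, 0, 1], "fingers": 1}
    - {"slide": [5, -2, 22], "angular": [0, 0, 1], "fingers": 1}
    - {"slide": [5, -2, 22], "angular": [0, 0, 1], "fingers": 1}

```text
clock: 9.13
tcp_pos: [0.5485, 0.1463, 0.1394]
orientation: [-0.0, 0.384, 0.923, -0.0]
wrist_force: [0.0, -0.7, -1.3]
finger_gap: 0.0357
grip_force: 60.2
```

```bash
python3 - <<'E'
from h import *
np.set_printoptions(precision=4,suppress=True)
s=get_state();print(s["clock"],s["tcp_pos"],s["orientation"],s["wrist_force"],s["ft_torque"])
for n in("wrist","scene"):
    p=cam(n);save(p,"w7"+n)
    for t,z in(("tall_jar_lug",.0855),("entry",.074),("socket",.074),("tall_jar",.08),("tall_jar_top",.17),("mixer",0)):
        print(n,t,[(np.round(r["point"]),round(r["p"],2),onz(p,r["point"],z)[:2]) for r in tip_of(t,p)[:3]])
E
```

```text
9.1333 [0.5485 0.1463 0.1394] [-0.0005  0.3839  0.9234 -0.0003] [ 0.0454 -0.71   -1.3404] [ 0.0298 -0.0002  0.0213]
wrist tall_jar_lug [(array([278., 206.]), 0.81, array([0.5327, 0.1248]))]
wrist entry [(array([283., 201.]), 0.58, array([0.5342, 0.126 ]))]
wrist socket [(array([314., 259.]), 0.17, array([0.5831, 0.1093]))]
wrist tall_jar [(array([314., 195.]), 0.6, array([0.5462, 0.1465]))]
wrist tall_jar_top [(array([313., 258.]), 0.78, array([0.5475, 0.1453]))]
wrist mixer [(array([105.,  24.]), 0.81, array([0.3378, 0.1114])), (array([315., 170.]), 0.61, array([0.5467, 0.1463]))]
scene tall_jar_lug [(array([257., 214.]), 0.68, array([ 0.664 , -0.1267])), (array([367., 200.]), 0.62, array([0.5242, 0.1232])), (array([371., 209.]), 0.2, array([0.5553, 0.1397]))]
scene entry [(array([368., 159.]), 0.92, array([0.3062, 0.0791])), (array([368., 206.]), 0.87, array([0.5311, 0.127 ])), (array([454., 199.]), 0.66, array([0.431 , 0.3404]))]
scene socket [(array([372., 211.]), 0.75, array([0.5483, 0.1411])), (array([377., 156.]), 0.72, array([0.2795, 0.104 ])), (array([469., 210.]), 0.69, array([0.4688, 0.3795]))]
scene tall_jar [(array([253., 209.]), 0.67, array([ 0.644 , -0.1475])), (array([378., 210.]), 0.62, array([0.5474, 0.1575]))]
scene tall_jar_top [(array([372., 176.]), 0.8, array([0.5358, 0.1304])), (array([247., 186.]), 0.74, array([ 0.6704, -0.1416]))]
scene mixer [(array([376., 187.]), 0.71, array([0.3393, 0.1184])), (array([460., 239.]), 0.64, array([0.5023, 0.3742])), (array([373., 230.]), 0.6, array([0.537 , 0.1498]))]
```

Request:
jog_arm:
  moves:
    - {"slide": [0, 0, 2], "angular": [0, 0, 0], "fingers": 1}
    - {"slide": [0, 0, 4], "angular": [0, 0, 0], "fingers": 1}
    - {"slide": [0, 0, 6], "angular": [0, 0, 0], "fingers": 1}
    - {"slide": [0, 0, 8], "angular": [0, 0, 0], "fingers": 1}
    - {"slide": [0, 0, 8], "angular": [0, 0, 0], "fingers": 1}
    - {"slide": [0, 0, 8], "angular": [0, 0, 0], "fingers": 1}
  squeeze: 80

```text
clock: 10.33
tcp_pos: [0.5487, 0.1465, 0.1317]
orientation: [-0.0, 0.384, 0.923, -0.0]
wrist_force: [0.5, 0.8, -0.5]
finger_gap: 0.0346
grip_force: 79.8
```

Request:
jog_arm:
  moves:
    - {"slide": [0, 0, 1], "angular": [0, 0, 0], "fingers": 1}
    - {"slide": [0, 0, 2], "angular": [0, 0, 0], "fingers": 1}
    - {"slide": [0, 0, 3], "angular": [0, 0, 0], "fingers": 1}
    - {"slide": [0, 0, 4], "angular": [0, 0, 0], "fingers": 1}
    - {"slide": [0, 0, 4], "angular": [0, 0, 0], "fingers": 1}

```text
clock: 10.75
tcp_pos: [0.5487, 0.1465, 0.1278]
orientation: [-0.0, 0.384, 0.923, -0.0]
wrist_force: [-0.0, 0.5, -1.3]
finger_gap: 0.0347
grip_force: 79.8
```

Request:
jog_arm:
  moves:
    - {"slide": [0, 0, 1], "angular": [0, 0, 0], "fingers": 1}
    - {"slide": [0, 0, 2], "angular": [0, 0, 0], "fingers": 1}
    - {"slide": [0, 0, 3], "angular": [0, 0, 0], "fingers": 1}
    - {"slide": [0, 0, 4], "angular": [0, 0, 0], "fingers": 1}
    - {"slide": [0, 0, 5], "angular": [0, 0, 0], "fingers": 1}
    - {"slide": [0, 0, 6], "angular": [0, 0, 0], "fingers": 1}
    - {"slide": [0, 0, 6], "angular": [0, 0, 0], "fingers": 1}

```text
clock: 11.33
tcp_pos: [0.549, 0.1465, 0.1224]
orientation: [0.0, 0.384, 0.923, -0.0]
wrist_force: [-1.6, -1.2, 3.3]
finger_gap: 0.0347
grip_force: 80.7
```

The spring plate is felt at about the expected height (4.6 N). Pressing down.

Request:
jog_arm:
  moves:
    - {"slide": [0, 0, 1], "angular": [0, 0, 0], "fingers": 1}
    - {"slide": [0, 0, 2], "angular": [0, 0, 0], "fingers": 1}
    - {"slide": [0, 0, 3], "angular": [0, 0, 0], "fingers": 1}
    - {"slide": [0, 0, 4], "angular": [0, 0, 0], "fingers": 1}
    - {"slide": [0, 0, 5], "angular": [0, 0, 0], "fingers": 1}
    - {"slide": [0, 0, 6], "angular": [0, 0, 0], "fingers": 1}
    - {"slide": [0, 0, 7], "angular": [0, 0, 0], "fingers": 1}
    - {"slide": [0, 0, 8], "angular": [0, 0, 0], "fingers": 1}
    - {"slide": [0, 0, 8], "angular": [0, 0, 0], "fingers": 1}
    - {"slide": [0, 0, 8], "angular": [0, 0, 0], "fingers": 1}

```text
clock: 12.17
tcp_pos: [0.5493, 0.1464, 0.1152]
orientation: [0.001, 0.384, 0.923, 0.0]
wrist_force: [-2.6, -1.9, 9.4]
finger_gap: 0.0347
grip_force: 81.7
```

Request:
jog_arm:
  moves:
    - {"slide": [0, 0, 1], "angular": [0, 0, 0], "fingers": 1}
    - {"slide": [0, -0.1, 1], "angular": [0, 0, 5], "fingers": 1}
    - {"slide": [0, -0.3, 1], "angular": [0, 0, 10], "fingers": 1}
    - {"slide": [0, -0.4, 1], "angular": [0, 0, 15], "fingers": 1}
    - {"slide": [0.1, -0.5, 1], "angular": [0, 0, 20], "fingers": 1}
    - {"slide": [0.1, -0.6, 1], "angular": [0, 0, 25], "fingers": 1}
    - {"slide": [0.2, -0.7, 1], "angular": [0, 0, 30], "fingers": 1}
    - {"slide": [0.2, -0.7, 1], "angular": [0, 0, 30], "fingers": 1}
  squeeze: 100

```text
clock: 12.83
tcp_pos: [0.5486, 0.1469, 0.1145]
orientation: [0.0, 0.611, 0.792, 0.001]
wrist_force: [-2.9, 0.2, 9.9]
finger_gap: 0.0343
grip_force: 98.6
```

```bash
python3 - <<'E'
from h import *
np.set_printoptions(precision=4,suppress=True)
s=get_state();print(s["clock"],s["tcp_pos"],s["orientation"],s["wrist_force"],s["ft_torque"],s["joint_pos"],quat(s["orientation"]).as_matrix())
E
```

```text
12.8333 [0.5486 0.1469 0.1145] [0.0004 0.611  0.7917 0.001 ] [-2.9319  0.1669  9.8809] [ 0.0818  0.7292 -0.0489] [ 0.1197  0.3395 -0.1423  1.0871  0.001   1.4342] [[-0.2535  0.9673  0.0018]
 [ 0.9673  0.2535  0.0012]
 [ 0.0007  0.0021 -1.    ]]
```

Turning freely, at about 8 mm of plate travel. Continuing the turn.

Request:
jog_arm:
  moves:
    - {"slide": [0, -0.1, 0], "angular": [0, 0, 5], "fingers": 1}
    - {"slide": [0, -0.3, 0], "angular": [0, 0, 10], "fingers": 1}
    - {"slide": [0, -0.4, 0], "angular": [0, 0, 15], "fingers": 1}
    - {"slide": [0.1, -0.5, 0], "angular": [0, 0, 20], "fingers": 1}
    - {"slide": [0.1, -0.6, 0], "angular": [0, 0, 25], "fingers": 1}
    - {"slide": [0.2, -0.7, 0], "angular": [0, 0, 30], "fingers": 1}
    - {"slide": [0.3, -0.8, 0], "angular": [0, 0, 35], "fingers": 1}
    - {"slide": [0.3, -0.9, 0], "angular": [0, 0, 40], "fingers": 1}
    - {"slide": [0.3, -0.9, 0], "angular": [0, 0, 40], "fingers": 1}

```text
clock: 13.58
tcp_pos: [0.5476, 0.1471, 0.1145]
orientation: [-0.0, 0.845, 0.535, 0.001]
wrist_force: [-3.2, 0.5, 9.9]
finger_gap: 0.0337
grip_force: 98.6
```

Request:
jog_arm:
  moves:
    - {"slide": [0, -0.1, 0], "angular": [0, 0, 4], "fingers": 1}
    - {"slide": [0, -0.2, 0], "angular": [0, 0, 8], "fingers": 1}
    - {"slide": [0, -0.3, 0], "angular": [0, 0, 12], "fingers": 1}
    - {"slide": [0, -0.4, 0], "angular": [0, 0, 15], "fingers": 1}
    - {"slide": [0, -0.4, 0], "angular": [0, 0, 15], "fingers": 1}

```text
clock: 14.0
tcp_pos: [0.5473, 0.1472, 0.1145]
orientation: [-0.0, 0.907, 0.421, 0.001]
wrist_force: [-3.1, 1.3, 9.7]
finger_gap: 0.0339
grip_force: 98.6
```

```bash
python3 - <<'E'
from h import *
np.set_printoptions(precision=4,suppress=True)
s=get_state();print(s["clock"],s["tcp_pos"],s["orientation"],s["wrist_force"],s["ft_torque"],s["joint_pos"],s["grip_force"],np.degrees(2*np.arctan2(s["orientation"][2],s["orientation"][1])))
E
```

```text
14.0 [0.5473 0.1472 0.1145] [-0.0003  0.9071  0.4208  0.0012] [-3.1133  1.2501  9.6898] [ 0.2699  0.7432 -0.071 ] [ 0.1204  0.3373 -0.1454  1.086   0.0013  2.3933] 98.59816074371338 49.77124471873874
```

Request:
jog_arm:
  moves:
    - {"slide": [0, 0, 0], "angular": [0, 0, 2], "fingers": 1}
    - {"slide": [0, -0.1, 0], "angular": [0, 0, 4], "fingers": 1}
    - {"slide": [0, -0.1, 0], "angular": [0, 0, 5], "fingers": 1}
    - {"slide": [0, -0.1, 0], "angular": [0, 0, 5], "fingers": 1}
    - {"slide": [0, -0.1, 0], "angular": [0, 0, 5], "fingers": 1}

```text
clock: 14.42
tcp_pos: [0.5473, 0.1473, 0.1145]
orientation: [-0.0, 0.924, 0.382, 0.001]
wrist_force: [-3.1, 0.9, 10.2]
finger_gap: 0.0337
grip_force: 98.6
```

```bash
cat > st.py <<'E'
from h import *
np.set_printoptions(precision=4,suppress=True)
s=get_state();print(s["clock"],s["tcp_pos"],s["wrist_force"],s["ft_torque"],s["joint_pos"],s["grip_force"],134.8-np.degrees(2*np.arctan2(s["orientation"][2],s["orientation"][1])))
E
python3 st.py
```

```text
14.4167 [0.5473 0.1473 0.1145] [-3.0807  0.9487 10.2321] [0.2944 0.7055 0.1625] [ 0.1205  0.3372 -0.1455  1.0859  0.0012  2.4782] 98.63908767700195 89.88584635243117
```

Request:
jog_arm:
  moves:
    - {"slide": [0, 0, 0.3], "angular": [0, 0, 1], "fingers": 1}
    - {"slide": [0, 0, 0.3], "angular": [0, 0, 2], "fingers": 1}
    - {"slide": [0, 0, 0.3], "angular": [0, 0, 3], "fingers": 1}
    - {"slide": [0, 0, 0.3], "angular": [0, 0, 3], "fingers": 1}
    - {"slide": [0, 0, 0.3], "angular": [0, 0, 3], "fingers": 1}

```text
clock: 14.83
tcp_pos: [0.5473, 0.147, 0.1144]
orientation: [-0.0, 0.934, 0.358, 0.001]
wrist_force: [-3.9, 0.1, 11.8]
finger_gap: 0.0337
grip_force: 98.8
```

```bash
python3 st.py
```

```text
14.8333 [0.5473 0.147  0.1144] [-3.9346  0.0783 11.7675] [0.0763 0.8455 0.3144] [ 0.1204  0.3371 -0.1459  1.0856  0.0007  2.5304] 98.78953099250793 92.88253977442548
```

Request:
jog_arm:
  moves:
    - {"slide": [0, 0, 0], "angular": [0, 0, 1], "fingers": 1}
    - {"slide": [0, 0, 0], "angular": [0, 0, 2], "fingers": 1}
    - {"slide": [0, 0, 0], "angular": [0, 0, 3], "fingers": 1}
    - {"slide": [0, 0, 0], "angular": [0, 0, 3], "fingers": 1}
    - {"slide": [0, 0, 0], "angular": [0, 0, 3], "fingers": 1}
    - {"slide": [0, 0, 0], "angular": [0, 0, 3], "fingers": 1}

```text
clock: 15.33
tcp_pos: [0.5474, 0.1471, 0.1144]
orientation: [-0.0, 0.943, 0.334, 0.001]
wrist_force: [-3.2, 1.0, 11.2]
finger_gap: 0.0336
grip_force: 98.7
```

```bash
python3 st.py; python3 - <<'E'
from h import *
np.set_printoptions(precision=4,suppress=True)
for n in("wrist","scene"):
    p=cam(n)
    for t,z in(("tall_jar_top",.144),("tall_jar_lug",.06),("locked",.067)):
        print(n,t,[(np.round(r["point"]),round(r["p"],2),onz(p,r["point"],z)[:2]) for r in tip_of(t,p)[:3]])
E
```

```text
15.3333 [0.5474 0.1471 0.1144] [-3.2217  1.0242 11.2264] [-0.0237  0.7525  0.8183] [ 0.1206  0.3372 -0.1458  1.0854  0.0006  2.5815] 98.70763778686523 95.79965938527997
wrist tall_jar_top [(array([314., 258.]), 0.8, array([0.5473, 0.1478]))]
wrist tall_jar_lug [(array([590., 353.]), 0.85, array([ 0.586 , -0.1018])), (array([277., 213.]), 0.73, array([0.5238, 0.1619]))]
wrist locked [(array([282., 217.]), 0.78, array([0.5264, 0.1588]))]
scene tall_jar_top [(array([376., 189.]), 0.61, array([0.548 , 0.1445])), (array([244., 185.]), 0.58, array([ 0.6344, -0.1703])), (array([381., 210.]), 0.51, array([0.6278, 0.172 ]))]
scene tall_jar_lug [(array([256., 214.]), 0.91, array([ 0.6389, -0.1433])), (array([379., 209.]), 0.69, array([0.5176, 0.1565]))]
scene locked [(array([384., 207.]), 0.61, array([0.5152, 0.1675])), (array([471., 201.]), 0.56, array([0.4144, 0.3857]))]
```

Torque rose to 0.82 Nm, so the jar is firmly on its stop. It is pressed about 9 mm down, and a lug is seen at the locked point.

```bash
python3 -c "
from workcell import *
print(hand_in())"
```

```text
the job is handed in; nothing more can be done
None
```

The tall white jar is in the mixer's socket, turned clockwise against its stop and held gripped about 9 mm down on the spring, by my force and height readings. I handed the job in at about 16 s; no verdict was returned.

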